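# Hang the specimen bin in the recess of the louvred panel

## Robot

A 7-joint arm with a two-finger parallel gripper is mounted at the origin on a cart in front of the work surface, level with it; the furniture and walls round the work are solid. World frame = base frame: x ahead of the robot, y to its left, z up, the work surface at z = 0. Lengths are in m, angles in rad, forces in N, time in s.
With the tool pointing down it reaches from about 0.4 to 0.85 m from the base axis. Payload 4.5 kg.
Tool frame: the origin (TCP) lies on the centre line of the jaws, within the pads' length; the fingertips stand 8 mm ahead of it and the grasp point (between the pads) lies 11 mm behind it; z points along the fingers, x is the direction in which the jaws open and shut, and the axes are right-handed (so a half turn about z gives the same grasp; the last joint's range is limited). The gripper opens to 88 mm and grips with 3 to 60 N. Pads are 18 mm wide; open, the fingers measure 123 mm over their backs; the gripper's body (75 mm by 187 mm) begins 45 mm behind the grasp point.
Start: joints at [-1.148, 0.689, -0.195, 1.565, 0.157, 0.902, -0.215], TCP at [0.237, 0.578, 0.247] pointing down, gripper open.
Joint ranges: [-3.01, 3.01], [-0.46, 2.08], [-1.47, 1.51], [0.13, 2.56], [-1, 4.14], [0.04, 2.09], [-2.66, 2.66]. Speed limits (rad/s): [2.57, 2.57, 3.14, 3.14, 3.14, 3.14, 3.14].

## Interface

Orientations are given as a unit quaternion [x, y, z, w].
In Python, from plant import r gives the robot as it stands.
- The arm moves only by the shell command python3 -m pendant 'ROWS' [FORCE]. ROWS is JSON, a list of rows, each a list of 3 entries, a list of its own where there are three numbers: the turn, a rotation vector about the tool's x, y, z in rad, then the shift along the tool's x, y, z in m, then the opening, from 0 (shut) to 1 (fully open). In form: [[[wx, wy, wz], [tx, ty, tz], claw], ...]. A call has 1 to 10 rows; each row is the pose to reach, as a shift and turn from the pose commanded when the call began, along the tool's axes at that moment; what a row does not reach only later rows make up. A row lasts 1/10 s, in which the tool goes at most 50 mm and 8.59 degrees, less where a joint would pass 70% of its speed; a pose out of reach is approached as far as the arm can. A call with a gripper value outside its range is refused whole. The fingers move at their own pace and stop on an object; FORCE is the grip in N (left out, the last holds). Time passes only in rows, so rows that repeat a pose let the fingers close. It gives the time, the measured TCP pose, the force and the opening at its end, in the units of the state.
- r.get_state(): the state, without advancing time (a new reading comes with each control period).
- r.snapshot(name): name is "scene" or "top" or "wrist"; returns a dict with "image" (400x640x3 uint8, red, green, blue), "mtx" (3x3 intrinsics, pixels), "R" (3x3) and "t" (3): a world point X has camera coordinates R X + t; the wrist camera has in their place "T_tool_cam" (4x4, takes a point from camera to tool coordinates, whose origin is the TCP and whose axes are the tool frame's). Camera axes: x right, y down, z forward; pixel columns grow to the right and rows downward; lengths in m; the calibration is good to about 2 mm. The wrist camera is an equidistant fisheye: a pixel r from the principal point sees the ray r / f radians off the axis. A picture is of the moment at which its call begins: read the wrist's pose just before it. There is no depth.
- r.finish_job(): hands the job in, once; it reports no verdict.
The state is a dict: "clock": time; "q": joint angles; "qd": joint speeds; "joint_torque": joint torques, N m; "tool_pos": TCP position; "eef_rot": TCP orientation; "contact_force": force on the tool from outside, world axes, zero at the start; "moment": the same for the moment, N m; "opening": opening from 0.0 (shut) to 1.0 (fully open).
Only numpy, scipy, OpenCV 4.12 (cv2) and the standard library are available. Lean on these libraries where they do the work, as an engineer would, in place of code of your own. Each camera call takes 0.05 s, during which the arm holds its last target. There are 200 camera calls.

## Task

Put the yellow specimen bin away on the panel with the blue louvres: lift it over the top louvre, let its lip down behind that louvre to one side of the recess so that it rests on the louvre's edge, then slide it gently along until the lip drops fully home into the recess, and let go so it hangs there. Keep the two specimens in the bin, do not force the bin against the panel, and leave the other things on the desk where they are.

Things in the scene. Friction and masses are not known exactly. Their poses are not given: they have to be found in the camera images.
- bin_grip (a point): Centre (half-way up) of the loose yellow open bin: 80 mm long (its x), 58 wide (its y), 60 high, walls 3 mm, 0.15 to 0.3 kg filled. Grip it across the 58 mm; the parallel side walls are full height from 22 mm in front of the centre to the back, 40 mm high further forward. +x points to the bin's back, where the lip is; z up. Outer face of the back wall: x = +40 mm.
- bin_lip (a point): Middle of the underside of the lip's bridge, which rests on the louvre: 43.25 mm behind the bin's centre, 27 mm above it; axes as bin_grip. The lip is 42 mm wide (y): the bridge spans a 6.5 mm channel behind the back wall, then turns down as a tongue 3 mm thick, its back face 49.5 mm behind the bin's centre, its tip 12 mm below the bridge's underside.
- louvre_stand: Fixed stand (grey foot plate 130 x 270 mm, two posts) carrying the panel (grey sheet, blue louvres). Origin at desk height. +x points into the panel (the bin comes from -x), y runs along the louvres, z up. The panel is clamped to it 0 to 12 mm further back (+x) and up to 20 mm to either side (y) of its nominal place; that setting is NOT reported and must be seen or felt. Heights do not vary.
- rail_ref (a point): On the stand, axes as the stand, 150 mm above its origin: nominal place (panel foremost and central) of the front top edge of the top louvre, a tongue 3 mm thick, 230 mm long, top edge rounded. A sheet 230 mm wide, top edge 12 mm above the louvre's, stands behind it; gap 5.5 mm, 21 mm deep. With the bin's tongue touching the sheet the lip clears the louvre; it may be up to 2.5 mm nearer the robot.
- recess_ref (a point): On the stand, axes as the stand, 142 mm above its origin: nominal place of the front middle of the recess floor. The recess in the top louvre is 47 mm wide (y), 8 mm deep, in the middle of the panel. Two louvres below, same front plane, tops 42 and 84 mm under the top louvre's; the hung bin leans back on one and tips forward a few degrees. Keep bin-to-panel force under 40 N.
- mount_red: Red round specimen mount, diameter 30 mm, 16 mm high, lying loose in the bin. Origin at the centre of its underside.
- mount_black: Black round specimen mount, diameter 30 mm, 14 mm high, lying loose in the bin. Origin at the centre of its underside.
- tape_ring: Bystander: beige roll of tape, 55 mm across, 18 mm high. Origin at the centre of its underside.
- round_lid: Bystander: white round lid, 68 mm across, 12 mm high. Origin at the centre of its underside.
- glass_dish: Bystander: clear flat round dish, 90 mm across, 18 mm high. Origin at the centre of its underside.
- blue_driver: Bystander: screwdriver with a blue handle, 130 mm long (its y), 18 mm thick. Origin at the centre of its underside.

How it is judged:
On the way, in this order (a step that is already met when the one before it is completed fails the run):
1. the bin is lifted clear of the desk (height (world z) of bin_lip above 0.12 m), for 0.2 s.
2. the lip rests on the full-height edge of the top louvre, beside the recess (z of bin_lip in the frame of louvre_stand between 0.147 and 0.1535 m and x of bin_lip in the frame of louvre_stand between -0.006 and 0.019 m and contact force between bin and louvre_stand above 0.3 N), for 0.2 s.
At the end, for the whole second after the job is handed in: The bin hangs at rest by its lip in the recess of the top louvre: the lip's underside 138 to 145.5 mm above the desk (recess floor 142, louvre top 150), upright within 9 degrees, facing square to the panel within 8.5 degrees, released, with both specimens in it (z of bin_lip in the frame of louvre_stand between 0.138 and 0.1455 m and x of bin_lip in the frame of louvre_stand between -0.006 and 0.019 m and y of bin_lip in the frame of louvre_stand between -0.03 and 0.03 m and x of mount_red in the frame of bin_grip between -0.038 and 0.038 m and y of mount_red in the frame of bin_grip between -0.029 and 0.029 m and z of mount_red in the frame of bin_grip between -0.035 and 0.02 m and x of mount_black in the frame of bin_grip between -0.038 and 0.038 m and y of mount_black in the frame of bin_grip between -0.029 and 0.029 m and z of mount_black in the frame of bin_grip between -0.035 and 0.02 m and angle between bin_grip's own z axis and vertical below 0.16 rad and angle between the x axis of bin_grip and the x axis of louvre_stand, either way round below 0.15 rad and linear speed of bin below 0.02 m/s and angular speed of bin below 0.2 rad/s); the robot touches nothing.
It fails at once if the bin is forced against the panel or stand with more than 40 N (contact force between bin and louvre_stand above 40 N).
It fails at once if another thing on the desk is moved by more than 25 mm (distance of any of tape_ring, round_lid, glass_dish, blue_driver from where it was at the start of the episode above 0.025 m).
It also fails if it takes over 58 s, if anything falls off the work surface, if the arm or the gripper's body presses on something with over 40 N, if the wrist force passes 120 N, or if a joint passes its speed limit or range.

## Working session

There is one attempt and no reset: what is moved stays moved. The work goes in short steps, Python scripts to look and compute and a shell command to move; the robot and the scene stay as the last step left them, time stands still between calls to the robot, and variables do not carry over. Pictures are saved under pics/ and viewed, about 8 in all and at most 12, crops included, and the job is handed in when it is done.

```bash
mkdir -p pics; ls; cat > h.py <<'E'
import numpy as np, cv2
from plant import r
from scipy.spatial.transform import Rotation as Ro
def pix2w(s,u,v,z):
    K,R,t=map(np.array,(s["mtx"],s["R"],s["t"]))
    d=R.T@np.linalg.inv(K)@np.array([u,v,1.]); c=-R.T@t
    return c+d*(z-c[2])/d[2]
def proj(s,X):
    p=np.array(s["R"])@np.array(X)+np.array(s["t"]); p=np.array(s["mtx"])@p; return p[:2]/p[2]
def save(s,n): cv2.imwrite("pics/"+n,cv2.cvtColor(s["image"],cv2.COLOR_RGB2BGR))
E
python3 - <<'E'
from h import *
import pickle
st=r.get_state(); print(st)
for n in("scene","top"):
    s=r.snapshot(n); save(s,n+"0.png"); pickle.dump(s,open(n+".pkl","wb")); print(n,s["mtx"],s["R"],s["t"])
E
```

```text
pics
{'clock': 0.0, 'q': array([-1.14822152,  0.68998436, -0.19450324,  1.56635249,  0.15728972,
        0.90246897, -0.21506775]), 'qd': array([ 0.00096701,  0.0005737 , -0.00026512, -0.00237733,  0.00158447,
        0.00049284,  0.00153521]), 'joint_torque': array([ 5.41401587e-04, -5.27567732e+01, -1.26691528e+00, -1.53427005e+01,
       -5.26297709e-02,  6.57234457e-03,  1.84947417e-04]), 'tool_pos': array([0.23672272, 0.57776997, 0.24590724]), 'eef_rot': array([ 8.30348859e-01,  5.57243162e-01, -7.19731557e-04,  5.59720353e-04]), 'contact_force': array([ 0.54838227, -0.10387317, -1.30776485]), 'moment': array([ 0.02582263,  0.02833417, -0.03141331]), 'opening': 0.9986899936907025}
scene [[424.85379547   0.         322.92760548]
 [  0.         424.85379547 195.64565442]
 [  0.           0.           1.        ]] [[-0.86592517 -0.49951879  0.02558475]
 [-0.23108887  0.35418373 -0.90617428]
 [ 0.44358938 -0.79059146 -0.42212984]] [0.54560831 0.16337923 1.20333074]
top [[502.24759075   0.         308.78570381]
 [  0.         502.24759075 205.10028522]
 [  0.           0.           1.        ]] [[-0.02441936 -0.99963257 -0.01176556]
 [-0.98075701  0.02623528 -0.19346162]
 [ 0.19369921  0.00681494 -0.98103729]] [0.16210647 0.55153004 1.21825565]
```

View pics/scene0.png

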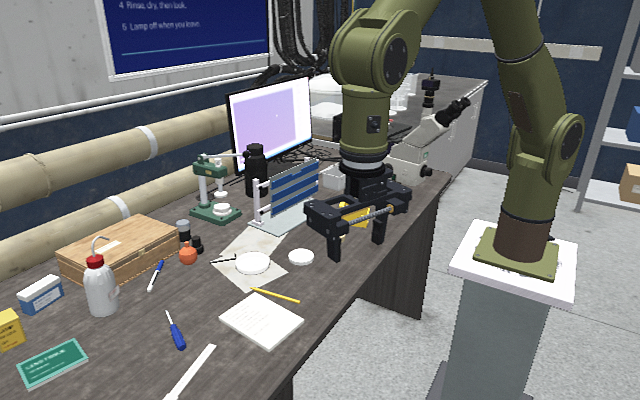

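View pics/top0.png

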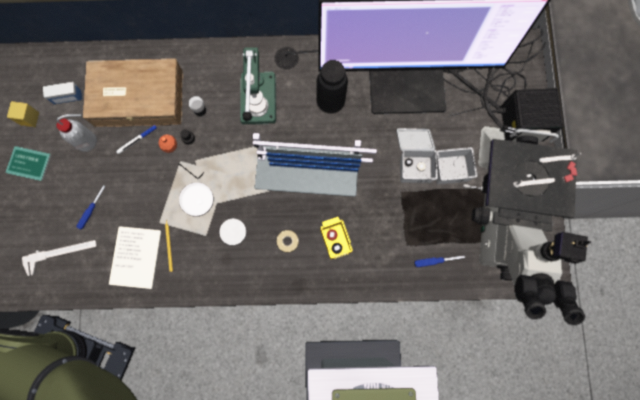

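The top view shows the yellow bin at about (337,238), the stand at about (310,170), the tape at (288,240), the lid at (232,232) and the dish at (196,199). I'll zoom in on the bin and panel.

```bash
python3 - <<'E'
from h import *
im=cv2.imread("pics/top0.png")[125:265,235:395]
cv2.imwrite("pics/crop1.png",cv2.resize(im,None,fx=5,fy=4.28,interpolation=cv2.INTER_CUBIC)[:600,:800])
E
```

```text
(no output)
```

View pics/crop1.png

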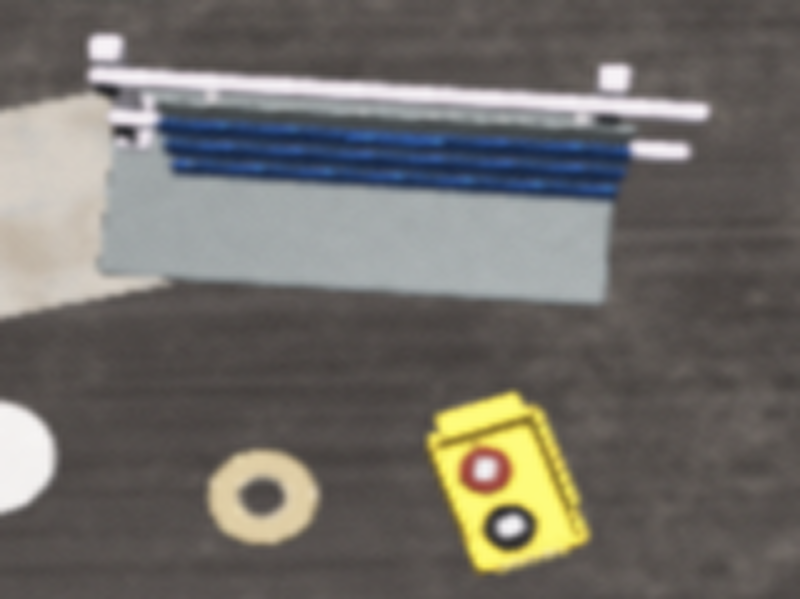

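The crop shows the bin with its lip towards the panel. The lip's back edge runs (437,415)-(518,392) and the bin's top back edge (430,437)-(545,408). The foot plate front edge runs (98,272)-(605,303) and the top louvre edge (158,118)-(632,147). Next I convert these to positions.

```bash
python3 - <<'E'
from h import *
import pickle
s=pickle.load(open("top.pkl","rb"))
def P(n,x,y,z):
    p=pix2w(s,235+x/5,125+y/4.28,z); print(n,p.round(4)); return p
def seg(n,a,b,z):
    p=P(n,*a,z);q=P(n,*b,z);d=q-p; print("  len",np.linalg.norm(d).round(4),"normal yaw",np.degrees(np.arctan2(d[0],-d[1])).round(2),"mid",((p+q)/2).round(4))
seg("lip",(437,415),(518,392),.06)
seg("backwall",(430,437),(545,408),.06)
seg("frontfloor",(482,570),(588,540),.04)
seg("right wall",(545,408),(588,540),.05)
seg("plate front",(98,272),(605,303),.006)
seg("louvre",(158,118),(632,147),.15)
P("red",487,469,.019);P("blk",510,526,.017);P("tape",264,496,.018)
E
```

```text
lip [0.5105 0.1148 0.06  ]
lip [0.5231 0.0738 0.06  ]
  len 0.0429 normal yaw 17.04 mid [0.5168 0.0943 0.06  ]
backwall [0.4976 0.1187 0.06  ]
backwall [0.5132 0.0606 0.06  ]
  len 0.0602 normal yaw 15.07 mid [0.5054 0.0897 0.06  ]
frontfloor [0.4211 0.0946 0.04  ]
frontfloor [0.4373 0.0407 0.04  ]
  len 0.0563 normal yaw 16.77 mid [0.4292 0.0677 0.04  ]
right wall [0.5149 0.06   0.05  ]
right wall [0.4363 0.0415 0.05  ]
  len 0.0807 normal yaw -76.75 mid [0.4756 0.0507 0.05  ]
plate front [0.6137 0.291  0.006 ]
plate front [0.5868 0.023  0.006 ]
  len 0.2693 normal yaw -5.73 mid [0.6003 0.157  0.006 ]
louvre [0.6675 0.2451 0.15  ]
louvre [0.6444 0.0193 0.15  ]
  len 0.227 normal yaw -5.85 mid [0.6559 0.1322 0.15  ]
red [0.4836 0.0893 0.019 ]
blk [0.4491 0.0786 0.017 ]
tape [0.4703 0.2045 0.018 ]
```

```bash
cat >> h.py <<'E'
def to(p,yaw,tilt=0):
    "shift/turn from present pose to TCP p, tool down, tool x at yaw deg (nearer of both half turns)"
    s=r.get_state(); R0=Ro.from_quat(s["eef_rot"]); best=None
    for y in (yaw,yaw+180):
        a=np.radians(y); x=[np.cos(a),np.sin(a),0]; z=[0,0,-1.]
        T=Ro.from_matrix(np.c_[x,np.cross(z,x),z]); w=(R0.inv()*T).as_rotvec()
        if best is None or np.linalg.norm(w)<np.linalg.norm(best): best=w
    d=R0.inv().apply(np.array(p)-s["tool_pos"])
    print("t",round(s["clock"],2),"pos",s["tool_pos"].round(4),"F",s["contact_force"].round(2),"open",round(s["opening"],3),"turn",best.round(4),"shift",d.round(4))
E
python3 -c "
from h import *
to([.4726,.0803,.17],105.5)"
```

```text
t 0.1 pos [0.2368 0.5778 0.246 ] F [ 0.3   0.26 -0.07] open 1.0 turn [-4.000e-04  1.600e-03 -6.592e-01] shift [-0.3709  0.4068  0.0767]
```

```bash
python3 -m pendant '[[[0,0,-0.06],[-0.025,0.027,0],1],[[0,0,-0.13],[-0.055,0.06,0],1],[[0,0,-0.2],[-0.085,0.093,0],1],[[0,0,-0.28],[-0.115,0.126,0],1],[[0,0,-0.35],[-0.145,0.159,0],1],[[0,0,-0.42],[-0.175,0.192,0],1],[[0,0,-0.49],[-0.205,0.225,0],1],[[0,0,-0.56],[-0.235,0.258,0],1],[[0,0,-0.62],[-0.265,0.291,0],1],[[0,0,-0.659],[-0.295,0.324,0],1]]' 30
python3 -c "
from h import *
to([.4726,.0803,.17],105.5)"
```

```text
clock: 1.1
tool_pos: [0.4253, 0.1808, 0.2466]
eef_rot: [0.605, 0.797, -0.0, -0.0]
contact_force: [1.0, 0.9, -0.2]
opening: 1.004
t 1.1 pos [0.4253 0.1808 0.2466] F [ 1.05  0.92 -0.19] open 1.004 turn [-0.0003 -0.      0.002 ] shift [-0.1095  0.0185  0.0766]
```

```bash
python3 -m pendant '[[[0,0,0],[-0.03,0.005,0.02],1],[[0,0,0],[-0.06,0.01,0.04],1],[[0,0,0],[-0.09,0.015,0.06],1],[[0,0,0],[-0.1095,0.0185,0.0766],1],[[0,0,0],[-0.1095,0.0185,0.0766],1],[[0,0,0],[-0.1095,0.0185,0.0766],1],[[0,0,0],[-0.1095,0.0185,0.0766],1]]'
python3 - <<'E'
from h import *
import pickle
to([.4726,.0803,.029],105.5)
st=r.get_state(); s=r.snapshot("wrist"); pickle.dump((st,s),open("w1.pkl","wb"))
im=s["image"]; print(s["mtx"],np.array(s["T_tool_cam"]).round(4))
cv2.imwrite("pics/w1.png",im[:,:,::-1])
E
```

```text
clock: 1.8
tool_pos: [0.4719, 0.0838, 0.1709]
eef_rot: [0.605, 0.797, 0.001, -0.0]
contact_force: [0.5, -0.1, -0.3]
opening: 1.002
t 1.8 pos [0.4719 0.0838 0.1709] F [ 0.45 -0.11 -0.26] open 1.002 turn [ 0.0014 -0.0012  0.0019] shift [-0.0037 -0.0005  0.1419]
[[309.70691629   0.         320.7394108 ]
 [  0.         309.70691629 199.87748217]
 [  0.           0.           1.        ]] [[ 1.000e+00 -6.000e-04  1.200e-03  1.000e-04]
 [ 2.000e-04  9.456e-01  3.254e-01 -8.480e-02]
 [-1.300e-03 -3.254e-01  9.456e-01 -1.372e-01]
 [ 0.000e+00  0.000e+00  0.000e+00  1.000e+00]]
```

View pics/w1.png

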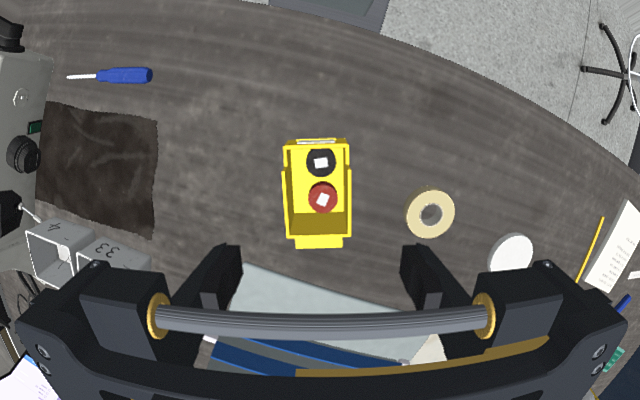

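The wrist view shows the bin upright with its lip at the bottom of the picture (293-343, 248) and its top back corners at (286,237) and (351,236). The red and black mounts are inside. I'll check the bin pose from these.

```bash
cat >> h.py <<'E'
def wpix(st,s,u,v,z=None,X=None):
    "fisheye pixel -> world point at height z"
    K=s["mtx"]; T=np.array(s["T_tool_cam"]); R0=Ro.from_quat(st["eef_rot"]).as_matrix()
    x=np.array([u-K[0][2],v-K[1][2]]); rr=np.linalg.norm(x); th=rr/K[0][0]
    d=np.r_[x/rr*np.sin(th),np.cos(th)]; d=R0@T[:3,:3]@d; c=R0@T[:3,3]+st["tool_pos"]
    return c+d*(z-c[2])/d[2]
E
python3 - <<'E'
from h import *
import pickle
st,s=pickle.load(open("w1.pkl","rb"))
def P(n,u,v,z):
    p=wpix(st,s,u,v,z);print(n,p.round(4));return p
a=P("back L",286,237,.06);b=P("back R",351,236,.06);d=a-b;print(np.linalg.norm(d),np.degrees(np.arctan2(d[0],-d[1])))
c=P("lip",294,248,.058);e=P("lip",343,247,.058);d=c-e;print(np.linalg.norm(d),((c+e)/2).round(4))
im=s["image"].astype(int); m=((im[...,0]>180)&(im[...,1]>160)&(im[...,2]<90)).astype(np.uint8)
for v in (180,195,210,225,232):
    x=np.where(m[v,250:400])[0]+250; A=wpix(st,s,x[0],v,.06);B=wpix(st,s,x[-1],v,.06);print(v,x[0],x[-1],A.round(4),B.round(4),((A+B)/2).round(4),np.linalg.norm(A-B).round(4))
E
```

```text
back L [0.5145 0.0641 0.06  ]
back R [0.498  0.1197 0.06  ]
0.05792373626645969 16.54711988511428
lip [0.5244 0.0737 0.058 ]
lip [0.5114 0.1165 0.058 ]
0.044678116543733125 [0.5179 0.0951 0.058 ]
180 282 351 [0.4642 0.0487 0.06  ] [0.4488 0.1041 0.06  ] [0.4565 0.0764 0.06  ] 0.0575
195 283 351 [0.4768 0.0526 0.06  ] [0.4614 0.108  0.06  ] [0.4691 0.0803 0.06  ] 0.0575
210 284 351 [0.4898 0.0566 0.06  ] [0.4743 0.1121 0.06  ] [0.4821 0.0843 0.06  ] 0.0577
225 285 351 [0.5033 0.0606 0.06  ] [0.4878 0.1164 0.06  ] [0.4955 0.0885 0.06  ] 0.0579
232 286 350 [0.5097 0.063  0.06  ] [0.4945 0.1176 0.06  ] [0.5021 0.0903 0.06  ] 0.0567
```

```bash
python3 -c "
from h import *
to([.4727,.0815,.029],106.6)"
```

```text
t 1.85 pos [0.4719 0.0838 0.1709] F [-0.18 -0.52 -0.04] open 0.996 turn [ 0.0016 -0.001  -0.017 ] shift [-2.600e-03 -1.000e-04  1.419e-01]
```

```bash
python3 -m pendant '[[[0.0016,-0.001,-0.017],[-0.0026,0,0.03],1],[[0.0016,-0.001,-0.017],[-0.0026,0,0.065],1],[[0.0016,-0.001,-0.017],[-0.0026,0,0.1],1],[[0.0016,-0.001,-0.017],[-0.0026,0,0.125],1],[[0.0016,-0.001,-0.017],[-0.0026,0,0.142],1],[[0.0016,-0.001,-0.017],[-0.0026,0,0.142],1],[[0.0016,-0.001,-0.017],[-0.0026,0,0.142],1]]'
python3 -c "
from h import *
to([.4727,.0815,.029],106.6)"
```

```text
clock: 2.55
tool_pos: [0.4728, 0.0806, 0.0288]
eef_rot: [0.598, 0.801, -0.001, -0.0]
contact_force: [-0.3, -0.0, 0.2]
opening: 1.001
t 2.55 pos [0.4728 0.0806 0.0288] F [-0.26 -0.04  0.22] open 1.001 turn [-0.0009  0.0006 -0.001 ] shift [ 0.0009  0.0002 -0.0002]
```

```bash
python3 -m pendant '[[[0,0,0],[0.0009,0,0],0.6],[[0,0,0],[0.0009,0,0],0.5],[[0,0,0],[0.0009,0,0],0.5],[[0,0,0],[0.0009,0,0],0.5],[[0,0,0],[0.0009,0,0],0.5],[[0,0,0],[0.0009,0,0],0.5],[[0,0,0],[0.0009,0,0],0.5]]' 25
python3 -m pendant '[[[0,0,0],[0,0,-0.01],0.5],[[0,0,0],[0,0,-0.03],0.5],[[0,0,0],[0,0,-0.05],0.5],[[0,0,0],[0,0,-0.08],0.5],[[0,0,0],[0,0,-0.11],0.5],[[0,0,0],[0,0,-0.14],0.5],[[0,0,0],[0,0,-0.16],0.5],[[0,0,0],[0,0,-0.17],0.5],[[0,0,0],[0,0,-0.17],0.5],[[0,0,0],[0,0,-0.17],0.5]]'
```

```text
clock: 3.25
tool_pos: [0.4727, 0.0804, 0.0286]
eef_rot: [0.599, 0.801, -0.001, 0.0]
contact_force: [-0.2, -0.8, 6.0]
opening: 0.66
clock: 4.25
tool_pos: [0.472, 0.0802, 0.1975]
eef_rot: [0.599, 0.801, -0.002, -0.0]
contact_force: [-1.1, 0.0, -2.6]
opening: 0.656
```

```bash
python3 -c "
from h import *
to([.5868,.0887,.2],84.2)"
```

```text
t 4.25 pos [0.472  0.0802 0.1975] F [-1.07  0.02 -2.6 ] open 0.656 turn [-0.0028  0.0018  0.3883] shift [-0.0243  0.1125 -0.0029]
```

```bash
python3 -m pendant '[[[0,0,0.04],[-0.002,0.01,-0.001],0.5],[[0,0,0.1],[-0.006,0.03,-0.002],0.5],[[0,0,0.17],[-0.011,0.05,-0.003],0.5],[[0,0,0.24],[-0.015,0.07,-0.003],0.5],[[-0.001,0.001,0.31],[-0.02,0.09,-0.003],0.5],[[-0.002,0.001,0.36],[-0.023,0.105,-0.003],0.5],[[-0.0028,0.0018,0.388],[-0.0243,0.1125,-0.003],0.5],[[-0.0028,0.0018,0.388],[-0.0243,0.1125,-0.003],0.5],[[-0.0028,0.0018,0.388],[-0.0243,0.1125,-0.003],0.5],[[-0.0028,0.0018,0.388],[-0.0243,0.1125,-0.003],0.5]]'
python3 - <<'E'
from h import *
import pickle
to([.5868,.0887,.14],84.2)
s=r.snapshot("top");pickle.dump(s,open("top2.pkl","wb")); st=r.get_state(); w=r.snapshot("wrist"); pickle.dump((st,w),open("w2.pkl","wb"))
a=cv2.resize(s["image"][125:225,235:395],(640,400),interpolation=cv2.INTER_CUBIC)
c=r.snapshot("scene"); pickle.dump(c,open("scene2.pkl","wb"));c=cv2.resize(c["image"][130:250,225:425],(640,384),interpolation=cv2.INTER_CUBIC)
cv2.imwrite("pics/v2.png",w["image"][:,:,::-1])
cv2.imwrite("pics/v3.png",cv2.resize(np.vstack([a,c])[:,:,::-1],(480,588)))
E
```

```text
clock: 5.25
tool_pos: [0.5864, 0.0891, 0.2007]
eef_rot: [0.742, 0.671, 0.0, -0.0]
contact_force: [-0.4, -0.3, -3.0]
opening: 0.654
t 5.25 pos [0.5864 0.0891 0.2007] F [-0.38 -0.35 -2.99] open 0.654 turn [-0.0002 -0.0003  0.0013] shift [-0.0003  0.0004  0.0607]
```

View pics/v2.png

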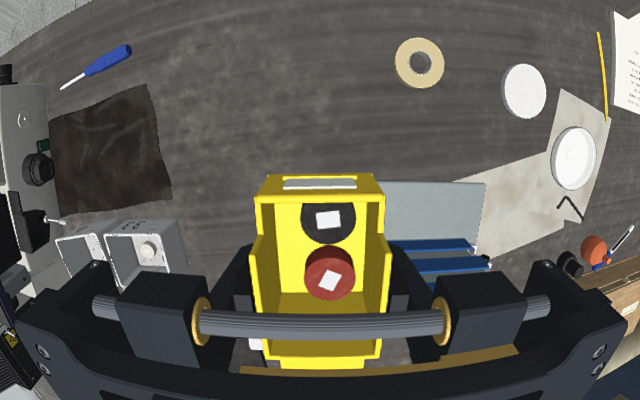

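View pics/v3.png

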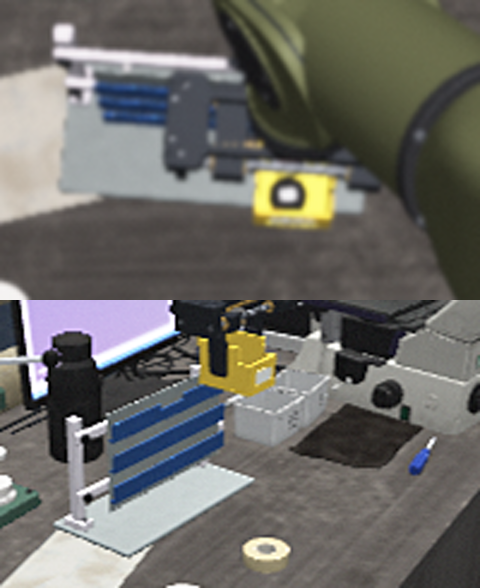

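The wrist view shows both mounts in the bin and the lip pointing at the panel. The scene view shows the recess in the top louvre starting at about (160,411) in the picture. I'll enlarge it to locate the recess and the louvre end.

```bash
python3 - <<'E'
from h import *
import pickle
s=pickle.load(open("scene2.pkl","rb"))
cv2.imwrite("pics/v4.png",cv2.resize(s["image"][155:225,265:345][:,:,::-1],None,fx=8,fy=8,interpolation=cv2.INTER_CUBIC))
E
```

```text
(no output)
```

View pics/v4.png

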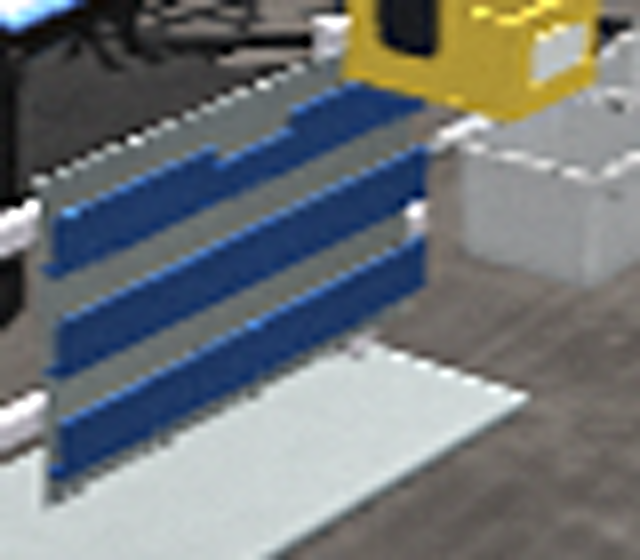

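The top louvre's left end is at (57,212), and the recess corners are at (216,150) and (292,107). The second louvre's ends are at (60,322) and (427,148), the third's at (63,428) and (427,237), and the plate's right front corner is at (528,397).

```bash
python3 - <<'E'
from h import *
import pickle
s=pickle.load(open("scene2.pkl","rb"))
n=np.array([np.cos(np.radians(5.8)),-np.sin(np.radians(5.8)),0]);t=np.array([np.sin(np.radians(5.8)),np.cos(np.radians(5.8)),0])
for nm,x,y,z in [("L1 left",57,212,.15),("rec left",216,150,.15),("rec right",292,107,.15),("L2 left",60,322,.108),("L2 right",427,148,.108),("L3 left",63,428,.066),("L3 right",427,237,.066),("plate",528,397,.006)]:
    p=pix2w(s,265+x/8,155+y/8,z); print(nm,p.round(4),"n",(p@n).round(4),"t",(p@t).round(4))
M=np.array([.6559,.1322,.15]); print("top-cam mid n,t",M@n,M@t, "tcp", r.get_state()["tool_pos"]@n, r.get_state()["tool_pos"]@t)
# plate from top
for q in ([.6137,.291,0],[.5868,.023,0]): print(np.array(q)@n,np.array(q)@t)
E
```

```text
L1 left [0.6675 0.2409 0.15  ] n 0.6398 t 0.3072
rec left [0.6527 0.1586 0.15  ] n 0.6333 t 0.2237
rec right [0.6528 0.1043 0.15  ] n 0.6389 t 0.1697
L2 left [0.6644 0.2452 0.108 ] n 0.6362 t 0.3111
L2 right [0.6382 0.022  0.108 ] n 0.6327 t 0.0863
L3 left [0.662  0.2482 0.066 ] n 0.6335 t 0.3139
L3 right [0.6391 0.0188 0.066 ] n 0.6339 t 0.0833
plate [0.5857 0.0223 0.006 ] n 0.5805 t 0.0814
top-cam mid n,t 0.6391826144332168 0.19780605502946033 tcp 0.5748792267036795 0.14791553837178711
0.58115090852799 0.35152853585035154
0.5814717051055251 0.08218209149001504
```

```bash
python3 -m pendant '[[[0,0,0],[0,0,0.015],0.5],[[0,0,0],[0,0,0.035],0.5],[[0,0,0],[0,0,0.052],0.5],[[0,0,0],[0,0,0.061],0.5],[[0,0,0],[0,0,0.061],0.5],[[0,0,0],[0,0.005,0.061],0.5],[[0,0,0],[0,0.01,0.061],0.5],[[0,0,0],[0,0.015,0.061],0.5],[[0,0,0],[0,0.015,0.061],0.5],[[0,0,0],[0,0.015,0.061],0.5]]'
python3 -m pendant '[[[0,0,0],[0,0.001,0],0.5],[[0,0,0],[0,0.002,0],0.5],[[0,0,0],[0,0.003,0],0.5],[[0,0,0],[0,0.003,0],0.5]]'
```

```text
clock: 6.4
tool_pos: [0.6026, 0.0876, 0.1402]
eef_rot: [0.742, 0.67, 0.001, 0.0]
contact_force: [-0.6, -0.0, -2.6]
opening: 0.653
clock: 6.8
tool_pos: [0.6055, 0.0874, 0.14]
eef_rot: [0.742, 0.671, 0.001, 0.0]
contact_force: [-0.2, 0.0, -2.7]
opening: 0.659
```

```bash
python3 -m pendant '[[[0,0,0],[0,0.001,0],0.5],[[0,0,0],[0,0.002,0],0.5],[[0,0,0],[0,0.003,0],0.5],[[0,0,0],[0,0.003,0],0.5]]'
python3 -m pendant '[[[0,0,0],[0,0.001,0],0.5],[[0,0,0],[0,0.001,0],0.5],[[0,0,0],[0,0.002,0],0.5],[[0,0,0],[0,0.002,0],0.5]]'
```

```text
clock: 7.2
tool_pos: [0.6086, 0.087, 0.14]
eef_rot: [0.742, 0.671, 0.001, 0.0]
contact_force: [0.4, -0.2, -2.9]
opening: 0.658
clock: 7.6
tool_pos: [0.6105, 0.0869, 0.14]
eef_rot: [0.742, 0.671, 0.001, 0.0]
contact_force: [0.3, 0.3, -2.5]
opening: 0.652
```

```bash
python3 -m pendant '[[[0,0,0],[0,0.001,0],0.5],[[0,0,0],[0,0.001,0],0.5],[[0,0,0],[0,0.002,0],0.5],[[0,0,0],[0,0.002,0],0.5]]'
```

```text
clock: 8.0
tool_pos: [0.6118, 0.0867, 0.1398]
eef_rot: [0.742, 0.671, 0.0, -0.0]
contact_force: [-2.4, -0.4, -2.1]
opening: 0.655
```

```bash
python3 -m pendant '[[[0,0,0],[0,-0.002,0],0.5],[[0,0,0],[0,-0.002,0],0.5],[[0,0,0],[0,-0.002,0.003],0.5],[[0,0,0],[0,-0.002,0.006],0.5],[[0,0,0],[0,-0.002,0.008],0.5],[[0,0,0],[0,-0.002,0.008],0.5]]'
```

```text
clock: 8.6
tool_pos: [0.6101, 0.0868, 0.1315]
eef_rot: [0.742, 0.671, 0.0, -0.0]
contact_force: [-0.4, -0.4, -3.4]
opening: 0.654
```

```bash
python3 -m pendant '[[[0,0,0],[0,0,0.002],0.5],[[0,0,0],[0,0,0.004],0.5],[[0,0,0],[0,0,0.006],0.5],[[0,0,0],[0,0,0.007],0.5],[[0,0,0],[0,0,0.007],0.5]]'
```

```text
clock: 9.1
tool_pos: [0.6103, 0.0869, 0.1248]
eef_rot: [0.742, 0.671, 0.001, 0.0]
contact_force: [0.4, -0.9, -2.3]
opening: 0.662
```

```bash
python3 -m pendant '[[[0,0,0],[0,0,0.001],0.5],[[0,0,0],[0,0,0.002],0.5],[[0,0,0],[0,0,0.003],0.5],[[0,0,0],[0,0,0.003],0.5]]'
```

```text
clock: 9.5
tool_pos: [0.6103, 0.0868, 0.1218]
eef_rot: [0.742, 0.671, 0.001, 0.0]
contact_force: [-0.3, -0.0, -3.2]
opening: 0.657
```

```bash
python3 -m pendant '[[[0,0,0],[0,0,0.0005],0.5],[[0,0,0],[0,0,0.001],0.5],[[0,0,0],[0,0,0.001],0.5]]'
```

```text
clock: 9.8
tool_pos: [0.6106, 0.0869, 0.1213]
eef_rot: [0.742, 0.671, 0.001, 0.0]
contact_force: [-0.7, -0.7, -0.6]
opening: 0.658
```

```bash
python3 -m pendant '[[[0,0,0],[0,0,0.0005],0.5],[[0,0,0],[0,0,0.0008],0.5],[[0,0,0],[0,0,0.0008],0.5],[[0,0,0],[0,0,0.0008],0.5],[[0,0,0],[0,0,0.0008],0.5]]'
python3 -c "
from h import *
s=r.get_state();p=s['tool_pos'];print(p,p@[.1011,.9949,0],p@[.9949,-.1011,0])
to(p,84.2)"
```

```text
clock: 10.3
tool_pos: [0.611, 0.0869, 0.1206]
eef_rot: [0.742, 0.671, 0.001, 0.001]
contact_force: [0.8, -0.8, 3.7]
opening: 0.659
[0.61103657 0.0869288  0.12061791] 0.1482612624875045 0.5991317803698065
t 10.3 pos [0.611  0.0869 0.1206] F [ 0.77 -0.8   3.7 ] open 0.659 turn [ 0.0027 -0.0012  0.0004] shift [0. 0. 0.]
```

```bash
python3 -m pendant '[[[0,0,0],[0.002,0,0],0.5],[[0,0,0],[0.005,0,0],0.5],[[0,0,0],[0.008,0,0],0.5],[[0,0,0],[0.011,0,0],0.5],[[0,0,0],[0.014,0,0],0.5],[[0,0,0],[0.017,0,0],0.5],[[0,0,0],[0.02,0,0],0.5],[[0,0,0],[0.02,0,0],0.5]]'
python3 -c "
from h import *
s=r.get_state();p=s['tool_pos'];print(p,p@[.1011,.9949,0],p@[.9949,-.1011,0],s['contact_force'])"
```

```text
clock: 11.1
tool_pos: [0.6123, 0.108, 0.1201]
eef_rot: [0.741, 0.671, 0.001, -0.0]
contact_force: [0.2, -2.0, 2.8]
opening: 0.653
[0.61230732 0.10804681 0.12014485] 0.1694000443499243 0.5982610191409654 [ 0.15181298 -1.95609944  2.83547835]
```

```bash
python3 -m pendant '[[[0,0,0],[0.003,0,0],0.5],[[0,0,0],[0.006,0,0],0.5],[[0,0,0],[0.009,0,0],0.5],[[0,0,0],[0.012,0,0],0.5],[[0,0,0],[0.015,0,0],0.5],[[0,0,0],[0.018,0,0],0.5],[[0,0,0],[0.021,0,0],0.5],[[0,0,0],[0.021,0,0],0.5]]'
python3 -c "
from h import *
s=r.get_state();p=s['tool_pos'];print(p,p@[.1011,.9949,0],p@[.9949,-.1011,0],s['contact_force'])"
```

```text
clock: 11.9
tool_pos: [0.6144, 0.1295, 0.1201]
eef_rot: [0.741, 0.671, 0.001, -0.001]
contact_force: [0.4, 0.5, 0.5]
opening: 0.651
[0.61439973 0.12951428 0.12007316] 0.19096956500609175 0.5981723986350425 [0.43841676 0.54752971 0.53498009]
```

```bash
python3 -m pendant '[[[0,0,0],[0.0015,0,0.0005],0.5],[[0,0,0],[0.003,0,0.0005],0.5],[[0,0,0],[0.004,0,0.001],0.5],[[0,0,0],[0.004,0,0.001],0.5]]'
python3 -m pendant '[[[0,0,0],[0.0005,0,0],0.5],[[0,0,0],[0.001,0,0],0.5],[[0,0,0],[0.0015,0,0],0.5],[[0,0,0],[0.002,0,0],0.5],[[0,0,0],[0.002,0,0],0.5]]'
```

```text
clock: 12.3
tool_pos: [0.6151, 0.1313, 0.1193]
eef_rot: [0.742, 0.67, 0.001, 0.0]
contact_force: [-0.9, -2.0, 2.6]
opening: 0.656
clock: 12.8
tool_pos: [0.6148, 0.1346, 0.1188]
eef_rot: [0.742, 0.671, 0.001, -0.0]
contact_force: [0.8, 0.2, -2.5]
opening: 0.657
```

Contact was lost at t = 0.196, right at the recess. I'll move slightly further along and lower.

```bash
python3 -m pendant '[[[0,0,0],[0.0007,0,0.0005],0.5],[[0,0,0],[0.0013,0,0.001],0.5],[[0,0,0],[0.0013,0,0.002],0.5],[[0,0,0],[0.0013,0,0.003],0.5],[[0,0,0],[0.0013,0,0.003],0.5]]'
```

```text
clock: 13.3
tool_pos: [0.6151, 0.1349, 0.116]
eef_rot: [0.742, 0.671, 0.001, 0.0]
contact_force: [0.0, -0.0, -2.4]
opening: 0.655
```

```bash
python3 -m pendant '[[[0,0,0],[0,0,0.001],0.5],[[0,0,0],[0,0,0.0018],0.5],[[0,0,0],[0,0,0.0018],0.5],[[0,0,0],[0,0,0.0018],0.5]]'
python3 -c "
from h import *
s=r.get_state();p=s['tool_pos'];print(p,p@[.1011,.9949,0],p@[.9949,-.1011,0],s['contact_force'])"
```

```text
clock: 13.7
tool_pos: [0.6153, 0.135, 0.1144]
eef_rot: [0.742, 0.671, 0.001, 0.0]
contact_force: [0.3, 0.6, -2.3]
opening: 0.651
[0.61525625 0.13497287 0.11442861] 0.1964869186711413 0.5984726897701763 [ 0.28827841  0.55142198 -2.30923516]
```

```bash
python3 -m pendant '[[[0,0,0],[0,0,0.0005],0.5],[[0,0,0],[0,0,0.001],0.5],[[0,0,0],[0,0,0.0015],0.5],[[0,0,0],[0,0,0.0015],0.5]]'
```

```text
clock: 14.1
tool_pos: [0.6152, 0.135, 0.1128]
eef_rot: [0.742, 0.671, 0.001, 0.0]
contact_force: [0.5, -0.1, -3.7]
opening: 0.653
```

```bash
python3 -m pendant '[[[0,0,0],[0,0,0.0005],0.5],[[0,0,0],[0,0,0.001],0.5],[[0,0,0],[0,0,0.001],0.5]]'
```

```text
clock: 14.4
tool_pos: [0.6154, 0.135, 0.1122]
eef_rot: [0.742, 0.671, 0.001, 0.0]
contact_force: [-0.7, 0.7, -0.4]
opening: 0.654
```

```bash
python3 -m pendant '[[[0,0,0],[0,0,0],0.67],[[0,0,0],[0,0,0],0.69],[[0,0,0],[0,0,0],0.72],[[0,0,0],[0,0,0],0.76],[[0,0,0],[0,0,0],0.85],[[0,0,0],[0,0,0],0.95],[[0,0,0],[0,0,0],1],[[0,0,0],[0,0,0],1],[[0,0,0],[0,0,0],1],[[0,0,0],[0,0,0],1]]' 
python3 - <<'E'
from h import *
import pickle
w=r.snapshot("wrist");c=r.snapshot("scene")
cv2.imwrite("pics/v5.png",np.vstack([cv2.resize(w["image"][150:400,140:500],(504,350)),cv2.resize(c["image"][145:225,260:424],(504,246),interpolation=cv2.INTER_CUBIC)])[:,:,::-1])
E
```

```text
clock: 15.4
tool_pos: [0.6153, 0.1349, 0.1119]
eef_rot: [0.742, 0.671, 0.001, 0.0]
contact_force: [-0.4, 0.2, 0.5]
opening: 0.996
```

View pics/v5.png

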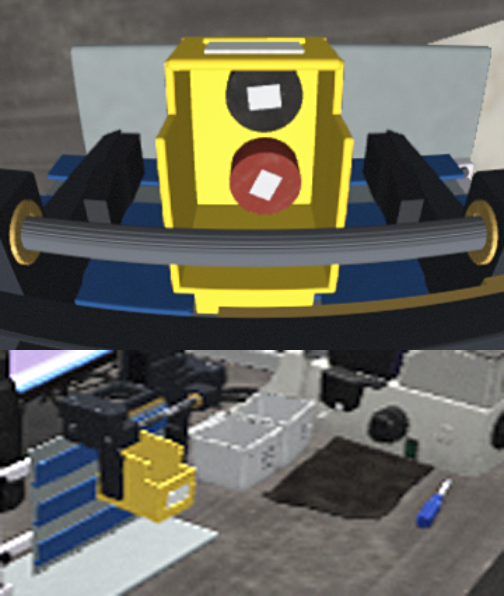

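The gripper is open and the bin hangs on the panel, with its lip in the louvre at about (260,300) and both mounts inside. The fingers are clear on both sides, so I'll retreat straight up.

```bash
python3 -m pendant '[[[0,0,0],[0,0,-0.005],1],[[0,0,0],[0,0,-0.015],1],[[0,0,0],[0,0,-0.03],1],[[0,0,0],[0,0,-0.05],1],[[0,0,0],[0,0,-0.08],1],[[0,0,0],[0,0,-0.11],1],[[0,0,0],[0,0,-0.14],1],[[0,0,0],[0,-0.03,-0.14],1],[[0,0,0],[0,-0.06,-0.14],1],[[0,0,0],[0,-0.06,-0.14],1]]' 
python3 -m pendant '[[[0,0,0],[0.02,-0.03,0],1],[[0,0,0],[0.06,-0.06,0],1],[[0,0,0],[0.1,-0.07,0],1],[[0,0,0],[0.14,-0.07,0],1],[[0,0,0],[0.18,-0.07,0],1],[[0,0,0],[0.22,-0.07,0],1],[[0,0,0],[0.22,-0.07,0],1],[[0,0,0],[0.22,-0.07,0],1],[[0,0,0],[0.22,-0.07,0],1]]'
python3 - <<'E'
from h import *
import pickle
w=r.snapshot("top");c=r.snapshot("scene"); pickle.dump((w,c),open("end.pkl","wb"))
cv2.imwrite("pics/v6.png",np.vstack([cv2.resize(w["image"][125:265,180:400],(504,320),interpolation=cv2.INTER_CUBIC),cv2.resize(c["image"][150:230,255:385],(455,280),interpolation=cv2.INTER_CUBIC)if 0 else cv2.resize(c["image"][150:220,255:381],(504,280),interpolation=cv2.INTER_CUBIC)])[:,:,::-1])
E
```

```text
clock: 16.5
tool_pos: [0.5515, 0.1418, 0.2536]
eef_rot: [0.741, 0.672, -0.0, -0.0]
contact_force: [0.9, 0.1, 0.0]
opening: 0.996
clock: 17.4
tool_pos: [0.5086, 0.3653, 0.2523]
eef_rot: [0.742, 0.67, 0.001, 0.001]
contact_force: [0.2, -0.2, 0.4]
opening: 1.004
```

View pics/v6.png

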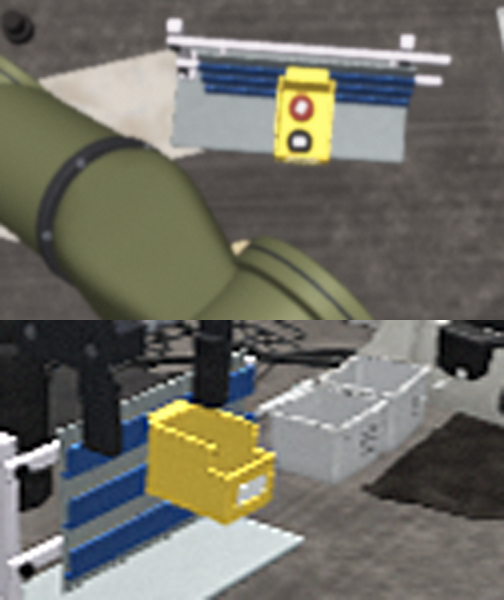

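The bin hangs square at the middle of the panel with both mounts in it, and the robot is clear. Handing in.

```bash
python3 -c "
from h import *
print(r.get_state()['clock'],r.get_state()['contact_force']);print(r.finish_job())"
```

```text
17.5 [-0.56536329 -0.26265311 -0.1721183 ]
the job is handed in; nothing more can be done
None
```

The yellow bin is hanging by its lip in the recess of the top louvre. I let go, backed the arm clear, and handed the job in at 17.5 s; no verdict was reported.

- **Approach:** I gripped the bin across its 58 mm and lifted it. I felt for the sheet with about 2–3 N and backed off about 1 mm. I then lowered the lip onto the louvre about 50 mm to the right of the recess (right as seen from the robot), with about 6 N on the edge.
- **Sliding home:** The contact force vanished 48 mm along, about 2 mm short of where the cameras put the recess middle. The lip then went down freely and touched again about 8–9 mm below the louvre top, against a recess depth of 8 mm. The bin seems to have slipped a millimetre or so in the grip while sliding.
- **Last checks:** The final pictures show the bin square and central on the panel, both specimens inside, and the gripper touching nothing. I judged the tilt and the final lip height by eye and feel, not by measurement.
- **Not checked:** The arm hid most of the bystanders in the last top view. Nothing came near them, and I saw no contact forces that would suggest otherwise.

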